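# Snap the cap onto the sauce canister

## Robot

A 7-joint arm with a two-finger parallel gripper is mounted at the origin on the work surface. World frame = base frame: x ahead of the robot, y to its left, z up, the work surface at z = 0. Lengths are in m, angles in degrees, forces in N, time in s.
With the tool pointing down it reaches from about 0.425 to 0.875 m from the base axis. Payload 9.9 kg.
Tool frame: the origin (TCP) lies at the very end of the fingers, on their centre line; the grasp point (between the pads) lies 19 mm behind it (robot.tcp_to_grasp is the distance from the TCP to the grasp point, in m); x points along the fingers, z is the direction in which the jaws open and shut, and the axes are right-handed (so a half turn about x gives the same grasp; the last joint's range is limited). The gripper opens to 85 mm and grips with 20 to 120 N. Pads are 22 mm wide; open, the fingers measure 114 mm over their backs; the gripper's body (76 mm by 85 mm) begins 54 mm behind the grasp point. The pads swing forward as they close: fully open they stand 13 mm farther back than shut.
Start: joints at [65.959, 32.985, 1.427, 82.34, -0.859, 64.687, -3.237], TCP at [0.222, -0.637, 0.231] pointing down, gripper open.
Joint ranges: [-157.87, 157.87], [-19.46, 123.44], [-87.15, 90], [11.01, 140.99], [-62.26, 242.26], [9.8, 113.94], [-161.44, 161.44]. Speed limits (degrees/s): [127.2, 127.2, 172.46, 172.46, 180, 180, 180].

## Interface

Orientations are given as [roll, pitch, yaw] about the fixed x, y, z axes, in that order (R = Rz(yaw) Ry(pitch) Rx(roll)).
In Python, from rig import sensors, optics, sign_off, robot gives the robot as it stands.
- The arm moves only by the tool arm_command, never from a script. Its argument "plan" is a list that holds one entry, the list of rows, each a list of 7 numbers: the turn, a rotation vector about the tool's x, y, z in degrees, then the shift along the tool's x, y, z in m, then the closure, from -1 (fully open) to 1 (shut). A call has 1 to 20 rows; each row shifts and turns the commanded pose from where the row before left it, along the tool's axes as they then stand; what a row does not reach is not made up. A row lasts 1/10 s, in which the tool goes at most 50 mm and 8.59 degrees, less where a joint would pass 70% of its speed; a pose out of reach is approached as far as the arm can. A call is refused whole if a number of a shift passes 0.05 or a number of a turn 8.59, either way. A call with a gripper value outside its range is refused whole. The fingers move at their own pace and stop on an object; "squeeze" is the grip in N (left out, the last holds). Time passes only in rows, so rows that do not move let the fingers close. It gives the time, the measured TCP pose, the force and the opening at its end, in the units of the state.
- sensors.sense(): the state, without advancing time (a new reading comes with each control period).
- optics.grab_frame(name): name is "scene" or "side" or "wrist"; returns a dict with "img" (400x640x3 uint8, red, green, blue), "fx", "fy", "cx", "cy" (pixels), "world_from_camera" (4x4, takes a point from camera to world coordinates). Camera axes: x right, y down, z forward; pixel columns grow to the right and rows downward; lengths in m; the calibration is good to about 2 mm. A picture is of the moment at which its call begins. There is no depth.
- sign_off(): hands the job in, once; it reports no verdict.
Trained networks look in the newest picture that a camera, given by its name, has taken for a name from the list of things; names that differ only in an ending like _2 or _b are one class to them, and where a whole thing is asked for, a point or a joint stands for the part that bears it (a point fixed in the world has none). Each returns a list of dicts, best first, with "confidence" (0 to 1); they miss things now and then, are a little off and sometimes report something else, mostly with a low value. They report only what shows in the picture. A call takes as long as a camera call. They do not tell look-alikes from the thing itself.
- optics.trace(camera, query): "region" (400x640 bool, what is visible of it) and "location" ([column, row] in pixels, amid what is visible of it).
The state is a dict: "clock": time; "q": joint angles; "joint_velocities": joint speeds; "tau": joint torques, N m; "position": TCP position; "orientation": TCP orientation; "wrist_force": force on the tool from outside, world axes, zero at the start; "torque": the same for the moment, N m; "grip_width": opening from 0.0 (shut) to 1.0 (fully open).
Only numpy, scipy, OpenCV 4.12 (cv2) and the standard library are available. Lean on these libraries where they do the work, as an engineer would, in place of code of your own. Each camera call takes 0.05 s, during which the arm holds its last target.

## Task

One of the two sauce canisters on the packing table has been left with its stud bare: pull the drawer of the little cabinet out to its stop and leave it open, take out the smaller of the two snap caps by its knob, and press it onto the bare stud until it clicks and is fully home on the canister's lid. Keep pressing down after the click (firmly, about 10 N) and finish while still gripping the knob and pressing: do not let go. Leave the other things on the table where they are.

Things in the scene. Friction and masses are not known exactly. Their poses are not given: they have to be found in the camera images.
- cab_drawer0 (a joint): drawer of the grey cabinet; 0 = shut, grows as it is pulled straight out of the front, stop at 0.166 m. Starts shut or up to 15 mm out; about 1 N of friction, light damping; stays where left. Inside 195 mm deep, 238 mm wide, floor 22 mm above the table; front panel 15 mm thick, its upper edge 80 mm above the table
- cab_drawer0_handle (a point): middle of the drawer's handle bar (moves with the drawer): a straight round steel bar 11 mm thick and 120 mm long, level, running across the front (along the cabinet's y), its axis 35 mm in front of the drawer's front panel and 56 mm above the table; two posts 51 mm either side of the middle join it to the panel
- cab: the low grey cabinet, 240 mm deep (its x), 280 mm wide (its y), 94 mm high, one drawer; fixed to the table; origin: centre of its underside; its -x axis points out of its front, the way the drawer is pulled
- cap: the smaller snap cap, white plastic, about 40 g, upright in the drawer: a round skirt 48 mm across, 24 mm high, open below, flat on top, with a knob standing on it. Origin: centre of the skirt's lower rim; z up through the knob. Inside, a lip 4 mm high at the rim leaves a 24 mm hole; above it the bore is 32 mm wide, its roof 21 mm above the rim
- knob_mid (a point): middle of the small cap's knob, on the cap's axis, 37 mm above its rim. The knob is round, 26 mm across, from 24 to 50 mm above the rim. The skirt's flat top is an 11 mm wide ledge round the knob's foot: fingertips gripping the knob just above it can push down on it
- cap_big: the larger snap cap, also in the drawer: same shape, white, same knob and heights but a skirt 68 mm across; does not fit the stud tightly; origin: centre of its lower rim. To be left in the drawer
- canister: the open sauce canister: steel with a black lid, 104 mm across, 100 mm high to the top of its lid, fixed to the table, with a bare stud in the middle of the lid; origin: centre of its underside
- stud_seat (a point): foot of the bare stud on its axis, on the lid's upper face, 100 mm above the table; z up. The cap is fully home when its rim rests on the lid, that is when the cap's origin is at this point
- canister_shut: the other sauce canister, same make, fixed, its stud already covered by a cap (knob top 150 mm above the table); origin: centre of its underside. The two canisters may stand either way round
- meal_a: loose packed meal box, black with clear lid, 122 x 172 x 52 mm; bystander; origin: centre of its underside
- jar: loose closed glass jar, 56 mm across, 85 mm high; bystander; origin: centre of its underside
- tape: loose cardboard ring (tape core) 90 mm across, 30 mm high; bystander; origin: centre of its underside
- spoon: loose spoon lying on the table; bystander
- dip_cup: loose small black dip cup, 64 mm across, 34 mm high; bystander; origin: centre of its underside
- stud_top (a point): centre of the bare stud's top, 20 mm above the lid. Stud 21 mm across, top chamfered to 17 mm; four sprung bumps 3.5 mm proud, centred 8.5 mm above the lid. Going down, the cap's rim meets them 12.5 mm above the lid; the push peaks (9 to 14 N) near 10 mm and drops; from 4.5 mm down the bumps snap over the lip and draw the cap down (up to 10 N) until the lid resists
- lid: the flat round lid of the open canister, 104 mm across, fixed, upper face 100 mm above the table: the cap's rim presses on it when home; origin: centre of its upper face, at the stud's foot
Mind the look-alikes: they are no part of the job. Leave any purple look-alike of the canister alone.

How it is judged (in metres and radians):
On the way, in this order (a step that is already met when the one before it is completed fails the run):
1. the drawer is pulled out to its stop (value of joint cab_drawer0 above 0.158 m), for 0.2 s.
2. the small cap is lifted clear of the drawer in the fingers (height (world z) of cap above 0.085 m and contact force between the fingers and cap above 1 N), for 0.2 s.
3. the cap has snapped home on the stud and is still pressed down (horizontal distance between cap and stud_seat below 0.004 m and z of cap in the frame of stud_seat below 0.003 m and contact force between cap and lid above 3 N), for 0.5 s.
At the end, for the whole second after the job is handed in: The small cap is home on the bare stud: rim within 3 mm of the lid, centred within 4 mm, upright within 0.08 rad, still; the fingers grip its knob (grasp point within 28 mm of the knob's middle, over 2 N) and press it on the lid with over 3 N; drawer open by over 130 mm (all of step 3 and angle between cap's own z axis and vertical below 0.08 rad and contact force between the fingers and cap above 2 N and distance between the grasp point and knob_mid below 0.028 m and value of joint cab_drawer0 above 0.13 m and linear speed of cap below 0.02 m/s); the arm keeps its last pose, push and grip.
It fails at once if a bystander on the table is moved by more than 5 cm (distance of any of meal_a, jar, tape, spoon, dip_cup from where it was at the start of the episode above 0.05 m).
It fails at once if the larger cap is taken out of the drawer (height (world z) of cap_big above 0.085 m).
It also fails if it takes over 72 s, if anything falls off the work surface, if the arm or the gripper's body presses on something with over 40 N, if the wrist force passes 120 N, or if a joint passes its speed limit or range.

## Working session

There is one attempt and no reset: what is moved stays moved. The work goes in short steps, Python scripts to look and compute and a tool call to move; the robot and the scene stay as the last step left them, time stands still between calls to the robot, and variables do not carry over. Pictures are saved under pics/ and viewed, and the job is handed in when it is done.

Besides the shell and the picture viewer there is one more tool, called after ">>>" as name(argument=value, ...) on one line, values as JSON. arm_command: Moves the arm, as the interface text tells. Its arguments: {"type":"object","properties":{"plan":{"type":"array"},"squeeze":{"type":"number"}},"required":["plan"]}

```bash
ls; mkdir -p pics
python3 - <<'E'
from rig import sensors, optics, robot
import cv2
print(sensors.sense()); print([a for a in dir(robot) if a[0]!='_'])
for n in ["scene","side","wrist"]:
    f=optics.grab_frame(n); cv2.imwrite(f"pics/{n}0.png",f["img"][:,:,::-1]); print(n,f["fx"],f["fy"],f["cx"],f["cy"],f["world_from_camera"].round(3).tolist())
E
```

```text
pics
{'clock': 0.0, 'q': array([65.9586477 , 33.03254289,  1.42237866, 82.38693791, -0.85932091,
       64.68733259, -3.23552521]), 'joint_velocities': array([ 0.04661592, -0.00754555,  0.00337043, -0.07889478,  0.00084663,
       -0.05146124, -0.0180775 ]), 'tau': array([-9.12176329e-04, -7.65756440e+01,  2.25009821e+00, -2.85969400e+01,
        1.52497133e-02,  1.26706550e-02,  1.56950165e-05]), 'position': array([ 0.22229102, -0.63685563,  0.23044052]), 'orientation': array([-177.29293053,   89.90374341,  111.95162134]), 'wrist_force': array([ 0.14772376, -0.80063123, -0.05382653]), 'torque': array([-0.04966816,  0.06103356,  0.00203238]), 'grip_width': 1.0010160269241482}
['IKError', 'tcp_to_grasp']
scene 361.56349534322146 361.56349534322146 319.15005490250536 198.1671580799214 [[-0.644, 0.526, -0.555, 1.051], [0.765, 0.462, -0.449, 0.382], [0.02, -0.714, -0.7, 0.763], [0.0, 0.0, 0.0, 1.0]]
side 404.73397798742764 404.73397798742764 314.7336662350663 199.78363017454166 [[-0.935, -0.191, 0.298, 0.14], [-0.354, 0.47, -0.808, 1.001], [0.014, -0.862, -0.507, 0.728], [0.0, 0.0, 0.0, 1.0]]
wrist 305.34836030011735 305.34836030011735 315.83686065597107 202.3145586737379 [[0.33, -0.897, -0.294, 0.299], [-0.944, -0.314, -0.102, -0.611], [-0.001, 0.311, -0.95, 0.373], [0.0, 0.0, 0.0, 1.0]]
```

View pics/scene0.png

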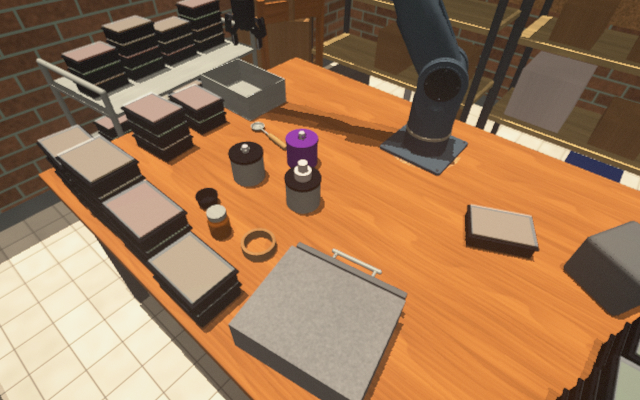

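View pics/side0.png

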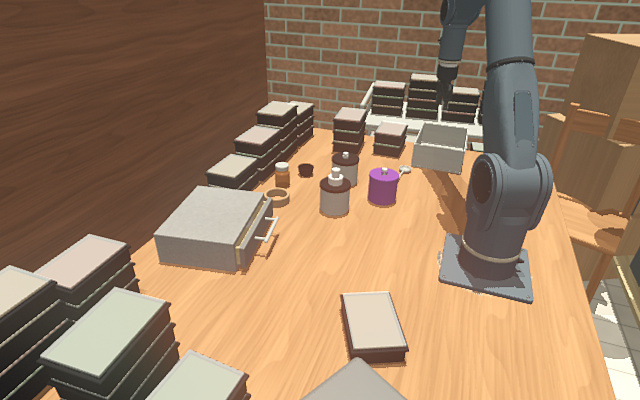

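View pics/wrist0.png

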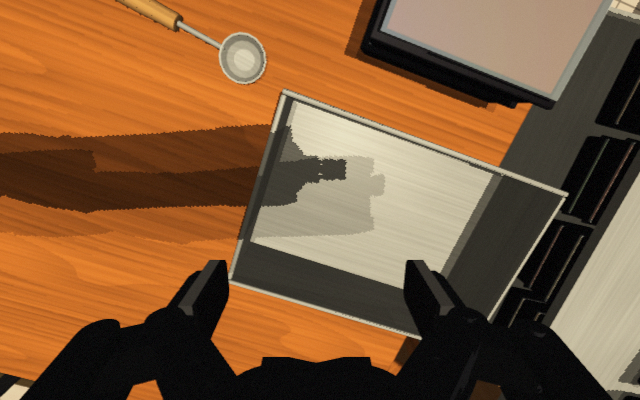

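The scene view shows the grey cabinet at (320,320) with its handle at (357,261). The bare-stud canister is at (247,160) with its stud near (246,147), the capped canister at (303,185), and the purple look-alike at (301,148). Next I'll run the networks on these.

```bash
cat > h.py <<'E'
import numpy as np, cv2
from rig import sensors, optics
def proj(f,P):
    T=np.linalg.inv(f["world_from_camera"]); p=T[:3,:3]@np.asarray(P,float)+T[:3,3]
    return np.array([f["fx"]*p[0]/p[2]+f["cx"],f["fy"]*p[1]/p[2]+f["cy"]])
def ray(f,uv):
    W=f["world_from_camera"]; d=np.array([(uv[0]-f["cx"])/f["fx"],(uv[1]-f["cy"])/f["fy"],1.])
    return W[:3,3],W[:3,:3]@d
def atz(f,uv,z):
    o,d=ray(f,uv); return o+d*(z-o[2])/d[2]
def tri(l):
    A=np.zeros((3,3));b=np.zeros(3)
    for f,uv in l:
        o,d=ray(f,uv); d=d/np.linalg.norm(d); M=np.eye(3)-np.outer(d,d); A+=M;b+=M@o
    return np.linalg.solve(A,b)
E
python3 - <<'E'
from h import *
F={}
for n in ["scene","side"]:
    F[n]=optics.grab_frame(n)
    for q in ["cab_drawer0_handle","cab","canister","canister_shut","cap","stud_top","lid","tape","jar","dip_cup","spoon","meal_a"]:
        for r in optics.trace(n,q)[:3]:
            v,u=np.nonzero(r["region"])
            print(n,q,round(r["confidence"],2),np.round(r["location"],1),len(u),(u.min(),u.max(),v.min(),v.max()) if len(u) else 0, atz(F[n],r["location"],0.05).round(3))
for n in F:
    i=F[n]["img"]; 
    c=i[120:300,190:420] if n=="scene" else i[140:280,150:420]
    cv2.imwrite(f"pics/{n}c.png",cv2.resize(c[:,:,::-1],None,fx=2.9,fy=2.9,interpolation=cv2.INTER_CUBIC))
E
```

```text
scene cab_drawer0_handle 0.6 [352.1 270.3] 1091 (np.int64(297), np.int64(406), np.int64(242), np.int64(298)) [0.619 0.138 0.05 ]
scene cab 0.96 [323.2 321.6] 17946 (np.int64(230), np.int64(406), np.int64(243), np.int64(399)) [0.761 0.168 0.05 ]
scene canister 0.64 [248.4 166.2] 1342 (np.int64(229), np.int64(264), np.int64(142), np.int64(186)) [ 0.521 -0.33   0.05 ]
scene canister 0.62 [301.3 147.5] 1057 (np.int64(286), np.int64(318), np.int64(129), np.int64(167)) [ 0.342 -0.273  0.05 ]
scene canister_shut 0.69 [305.9 189.7] 1508 (np.int64(286), np.int64(320), np.int64(160), np.int64(213)) [ 0.483 -0.127  0.05 ]
scene canister_shut 0.6 [258.  240.3] 680 (np.int64(241), np.int64(277), np.int64(228), np.int64(261)) [ 0.702 -0.094  0.05 ]
scene stud_top 0.82 [301.8 147. ] 1001 (np.int64(286), np.int64(318), np.int64(129), np.int64(166)) [ 0.339 -0.274  0.05 ]
scene stud_top 0.56 [243.1 163.2] 1356 (np.int64(229), np.int64(265), np.int64(142), np.int64(186)) [ 0.522 -0.353  0.05 ]
scene lid 0.89 [248.6 154.3] 491 (np.int64(229), np.int64(262), np.int64(143), np.int64(164)) [ 0.481 -0.374 
[... 2756 characters left out ...]
5 ]
side jar 0.66 [283.6 173.1] 344 (np.int64(275), np.int64(289), np.int64(162), np.int64(186)) [ 0.715 -0.219  0.05 ]
side jar 0.44 [403. 166.] 77 (np.int64(399), np.int64(410), np.int64(165), np.int64(176)) [ 0.313 -0.45   0.05 ]
side dip_cup 0.71 [308.  168.2] 191 (np.int64(298), np.int64(313), np.int64(163), np.int64(176)) [ 0.647 -0.292  0.05 ]
side spoon 0.6 [403.8 166.9] 73 (np.int64(400), np.int64(410), np.int64(165), np.int64(173)) [ 0.309 -0.443  0.05 ]
side spoon 0.3 [372.2 327.3] 3725 (np.int64(341), np.int64(407), np.int64(292), np.int64(362)) [0.232 0.381 0.05 ]
side meal_a 0.87 [372.9 328.1] 3858 (np.int64(339), np.int64(408), np.int64(290), np.int64(363)) [0.23  0.382 0.05 ]
```

View pics/scenec.png

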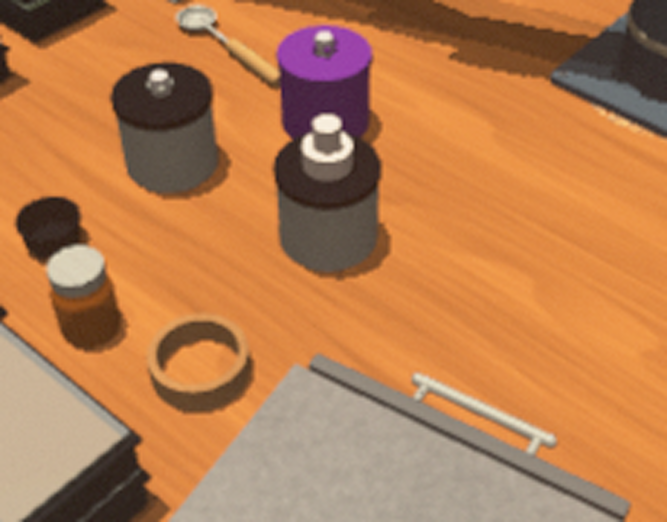

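View pics/sidec.png

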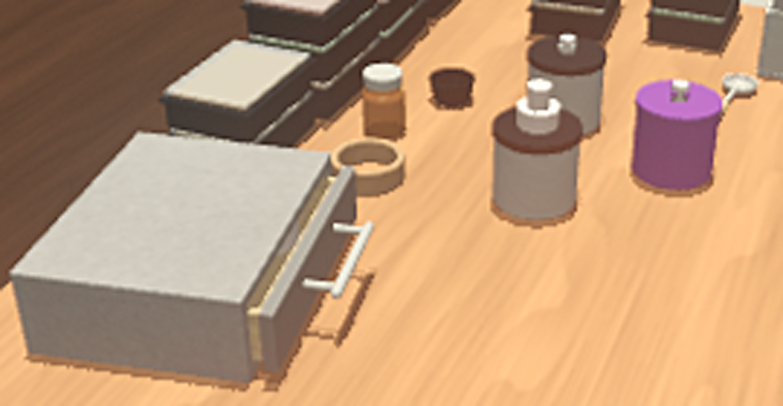

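Run:
```python
from h import *
F={n:optics.grab_frame(n) for n in ["scene","side"]}
S=lambda u,v:(190+u/2.9,120+v/2.9); D=lambda u,v:(150+u/2.9,140+v/2.9)
def both(name,a,b,z):
    print(name,tri([(F["scene"],a),(F["side"],b)]).round(4),atz(F["scene"],a,z).round(4),atz(F["side"],b,z).round(4))
both("h1",S(417,379),D(368,227),.056); both("h2",S(550,441),D(338,292),.056)
both("stud",S(159,76),D(568,43),.118)
both("capshut",S(327,122),D(539.5,87),.15)
# lid ellipse fit: from dark regions
for n in F:
    for r in optics.trace(n,"lid")[:2]:
        c,_=cv2.findContours(r["region"].astype(np.uint8),0,1); c=max(c,key=len)
        pts=np.array([atz(F[n],p[0],.1)[:2] for p in c]); 
        A=np.c_[2*pts,np.ones(len(pts))]; s=np.linalg.lstsq(A,(pts**2).sum(1),rcond=None)[0]
        print(n,"lid",s[:2].round(4),np.sqrt(s[2]+s[0]**2+s[1]**2).round(4))
```

```text
h1 [0.6045 0.0719 0.0533] [0.6059 0.0727 0.056 ] [0.6027 0.0762 0.056 ]
h2 [0.5819 0.1899 0.0541] [0.5843 0.1916 0.056 ] [0.5804 0.1903 0.056 ]
stud [ 0.5134 -0.3431  0.1105] [ 0.5159 -0.3397  0.118 ] [ 0.5083 -0.3188  0.118 ]
capshut [ 0.486  -0.1349  0.1463] [ 0.4871 -0.1342  0.15  ] [ 0.4836 -0.1233  0.15  ]
scene lid [ 0.5478 -0.2963] 0.0808
scene lid [ 0.3596 -0.2545] 0.0552
side lid [ 0.3499 -0.2437] 0.0517
side lid [ 0.5104 -0.3218] 0.0543
```

```bash
cat >> h.py <<'E'
from scipy.spatial.transform import Rotation as Rt
def state():
    s=sensors.sense(); R=Rt.from_euler('xyz',s["orientation"],degrees=True).as_matrix()
    return s,R,np.array(s["position"])
def goto(target,ang):
    """target TCP, ang = world heading of tool z (jaw dir, mod 180), tool straight down"""
    s,R,p=state()
    for a in (ang,ang+180):
        z=np.array([np.cos(np.radians(a)),np.sin(np.radians(a)),0]);x=np.array([0,0,-1.]);y=np.cross(z,x)
        Rg=np.c_[x,y,z]
        rv=np.degrees(Rt.from_matrix(R.T@Rg).as_rotvec())
        print("turn",rv.round(2),"shift before turn",(R.T@(np.array(target)-p)).round(4),"after turn",(Rg.T@(np.array(target)-p)).round(4))
E
python3 - <<'E'
from h import *
s,R,p=state();print(R.round(3),p,s["q"].round(1))
goto([0.594,0.132,0.2],10.9)
E
```

```text
[[-0.     0.944  0.33 ]
 [ 0.     0.33  -0.944]
 [-1.    -0.    -0.   ]] [ 0.22243097 -0.63730998  0.23127017] [66.  33.   1.4 82.3 -0.9 64.7 -3.2]
turn [-81.66  -0.    -0.  ] shift before turn [ 0.0313  0.6043 -0.6039] after turn [0.0313 0.6852 0.5103]
turn [98.34 -0.    0.  ] shift before turn [ 0.0313  0.6043 -0.6039] after turn [ 0.0313 -0.6852 -0.5103]
```

>>> arm_command(plan=[[[-4.08, 0, 0, 0, 0.0465, -0.0033, -1], [-4.08, 0, 0, 0, 0.0465, -0.0033, -1], [-4.08, 0, 0, 0, 0.0465, -0.0033, -1], [-4.08, 0, 0, 0, 0.0465, -0.0033, -1], [-4.08, 0, 0, 0, 0.0465, -0.0033, -1], [-4.08, 0, 0, 0, 0.0465, -0.0033, -1], [-4.08, 0, 0, 0, 0.0465, -0.0033, -1], [-4.08, 0, 0, 0, 0.0465, -0.0033, -1], [-4.08, 0, 0, 0, 0.0465, -0.0033, -1], [-4.08, 0, 0, 0, 0.0465, -0.0033, -1], [-4.08, 0, 0, 0, 0.0465, -0.0033, -1], [-4.08, 0, 0, 0, 0.0465, -0.0033, -1], [-4.08, 0, 0, 0, 0.0465, -0.0033, -1], [-4.08, 0, 0, 0, 0.0465, -0.0033, -1], [-4.08, 0, 0, 0, 0.0465, -0.0033, -1], [-4.08, 0, 0, 0, 0.0465, -0.0033, -1], [-4.08, 0, 0, 0, 0.0465, -0.0033, -1], [-4.08, 0, 0, 0, 0.0465, -0.0033, -1], [-4.08, 0, 0, 0, 0.0465, -0.0033, -1], [-4.08, 0, 0, 0, 0.0465, -0.0033, -1]]])

```text
clock: 3.65
position: [0.6233, 0.1204, 0.2313]
orientation: [5.6, 90.0, 16.6]
wrist_force: [0.0, 0.3, -0.3]
grip_width: 1.002
```

Run:
```python
from h import *
goto([0.594,0.132,0.2],10.9)
f=optics.grab_frame("wrist"); cv2.imwrite("pics/w1.png",f["img"][:,:,::-1])
for P in ([0.6045,0.0719,0.0533],[0.5819,0.19,0.054]): print(proj(f,P))
s,R,p=state();print(p,s["q"].round(1),s["clock"])
```

```text
turn [ 0.09  0.03 -0.  ] shift before turn [ 0.0313  0.0169 -0.0266] after turn [ 0.0313  0.0169 -0.0266]
turn [-1.7991e+02  0.0000e+00  4.0000e-02] shift before turn [ 0.0313  0.0169 -0.0266] after turn [ 0.0313 -0.0169  0.0266]
[290.18762956 217.58677424]
[287.42636328 105.36241801]
[0.62047446 0.13124627 0.23181634] [ -1.2  30.6 -24.1  88.4  13.   63.7 -16.2] 3.7
```

View pics/w1.png

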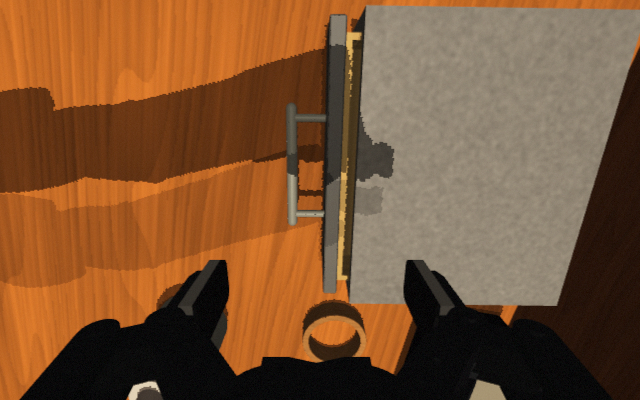

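The wrist view shows the handle bar from (291,104) to (293,223), almost vertical in the image, so the jaws are lined up with the drawer. The drawer is slightly open, and the tape ring at (334,335) sits well clear of it.

Run:
```python
from h import *
optics.grab_frame("wrist");f=optics.grab_frame("wrist"); cv2.imwrite("pics/w2.png",f["img"][80:250,230:400][:,:,::-1].repeat(3,0).repeat(3,1))
s,R,p=state();print(p,s["joint_velocities"].round(2))
print(R.round(3))
```

```text
[0.62237482 0.1232468  0.23158579] [ 3.23  0.11  4.19 -0.11  0.98  0.26  0.17]
[[-0.    -0.195  0.981]
 [ 0.002  0.981  0.195]
 [-1.     0.002  0.   ]]
```

View pics/w2.png

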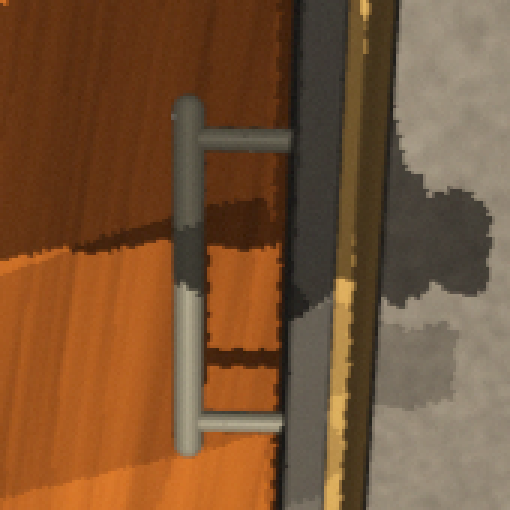

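>>> arm_command(plan=[[[0, 0, 0, 0, 0, 0, -0.3], [0, 0, 0, 0, 0, 0, -0.3], [0, 0, 0, 0, 0, 0, -0.3], [0, 0, 0, 0, 0, 0, -0.3], [0, 0, 0, 0, 0, 0, -0.3]]])

```text
clock: 4.3
position: [0.6235, 0.118, 0.2313]
orientation: [-92.6, 90.0, -81.8]
wrist_force: [-0.6, -0.4, -0.7]
grip_width: 0.646
```

Run:
```python
from h import *
f=optics.grab_frame("wrist"); cv2.imwrite("pics/w3.png",f["img"][:,:,::-1])
g=f["img"].astype(int); sat=g.max(2)-g.min(2)
m=(sat<25)
m[:, :282]=0; m[:,303:]=0
for v in (115,125,135,150,165,185,195,205,215,220,225,230,235):
    u=np.nonzero(m[v])[0]; 
    if len(u): print(v,u.min(),u.max(),atz(f,(u.mean(),v),.056).round(4))
vs=np.nonzero(m[:,288:297].sum(1)>4)[0]; print(vs.min(),vs.max())
s,R,p=state();print(p,s["joint_velocities"].round(2),s["grip_width"]);print(R.round(3))
```

```text
115 287 302 [0.5909 0.1799 0.056 ]
125 287 296 [0.5896 0.1697 0.056 ]
135 287 296 [0.5912 0.1599 0.056 ]
150 288 296 [0.5942 0.145  0.056 ]
165 288 296 [0.5968 0.1294 0.056 ]
185 296 296 [0.6046 0.1087 0.056 ]
195 296 296 [0.6065 0.0976 0.056 ]
215 296 296 [0.6104 0.0748 0.056 ]
101 399
[0.62348055 0.11817984 0.23131155] [-0.3   0.12 -0.19  0.1  -0.01 -0.1   0.01] 0.6484065746554443
[[ 0.    -0.187  0.982]
 [-0.     0.982  0.187]
 [-1.    -0.     0.   ]]
```

View pics/w3.png

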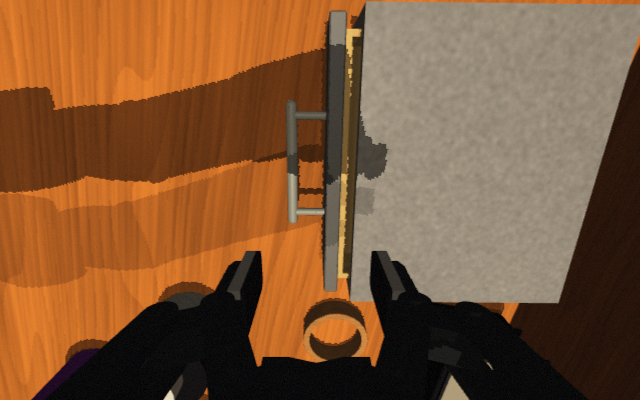

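The handle's centre measures about (0.596, 0.132), with a heading of about 10.4°. I'll move above it with the jaws partly closed, then go down.

>>> arm_command(plan=[[[0, 0, 0, 0, 0.0095, -0.0122, 0.25], [0, 0, 0, 0, 0.0095, -0.0122, 0.25], [0, 0, 0, 0.015, 0, 0, 0.25], [0, 0, 0, 0.02, 0, 0, 0.25], [0, 0, 0, 0.02, 0, 0, 0.25], [0, 0, 0, 0.02, 0, 0, 0.25], [0, 0, 0, 0.02, 0, 0, 0.25], [0, 0, 0, 0.01, 0, 0, 0.25], [0, 0, 0, 0, 0, 0, 0.25], [0, 0, 0, 0, 0, 0, 0.25]]])

```text
clock: 5.35
position: [0.5962, 0.1329, 0.1269]
orientation: [14.9, 90.0, 25.8]
wrist_force: [0.3, -0.3, 0.2]
grip_width: 0.375
```

Run:
```python
from h import *
f=optics.grab_frame("wrist"); cv2.imwrite("pics/w4.png",f["img"][:,:,::-1])
s,R,p=state();print(p,s["grip_width"],s["wrist_force"])
```

```text
[0.59641304 0.13294901 0.12723259] 0.37434062617411223 [ 0.46899678  0.21405104 -0.19072007]
```

View pics/w4.png

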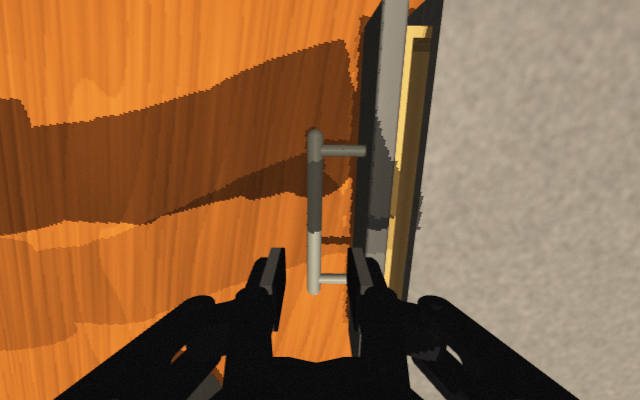

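The bar at u=315 sits midway between the fingers, at u of about 316. I'll close a little more, go down, grip and pull.

>>> arm_command(plan=[[[0, 0, 0, 0.015, 0, 0, 0.38], [0, 0, 0, 0.02, 0, 0, 0.38], [0, 0, 0, 0.02, 0, 0, 0.38], [0, 0, 0, 0.02, 0, 0, 0.38], [0, 0, 0, 0.011, 0, 0, 0.38], [0, 0, 0, 0, 0, 0, 0.38], [0, 0, 0, 0, 0, 0, 1], [0, 0, 0, 0, 0, 0, 1], [0, 0, 0, 0, 0, 0, 1], [0, 0, 0, 0, 0, 0, 1]]], squeeze=40)

```text
clock: 6.4
position: [0.5964, 0.1329, 0.0411]
orientation: [6.3, 89.9, 17.1]
wrist_force: [-0.4, -0.5, 5.8]
grip_width: 0.11
```

>>> arm_command(plan=[[[0, 0, 0, 0, 0, -0.01, 1], [0, 0, 0, 0, 0, -0.015, 1], [0, 0, 0, 0, 0, -0.02, 1], [0, 0, 0, 0, 0, -0.02, 1], [0, 0, 0, 0, 0, -0.02, 1], [0, 0, 0, 0, 0, -0.02, 1], [0, 0, 0, 0, 0, -0.02, 1], [0, 0, 0, 0, 0, -0.015, 1], [0, 0, 0, 0, 0, -0.008, 1], [0, 0, 0, 0, 0, 0, 1], [0, 0, 0, 0, 0, 0, 1], [0, 0, 0, 0, 0, 0, 1]]])

```text
clock: 7.6
position: [0.4503, 0.1066, 0.041]
orientation: [47.1, 89.8, 58.1]
wrist_force: [-2.4, 5.5, 9.3]
grip_width: 0.112
```

Run:
```python
from h import *
f=optics.grab_frame("side"); cv2.imwrite("pics/s5.png",f["img"][140:300,130:400][:,:,::-1].repeat(2,0).repeat(2,1))
s,R,p=state();print(p,s["grip_width"],s["wrist_force"])
```

```text
[0.45030218 0.10659449 0.04102517] 0.11105000880069194 [-2.07262954  6.40480041  9.54029912]
```

View pics/s5.png

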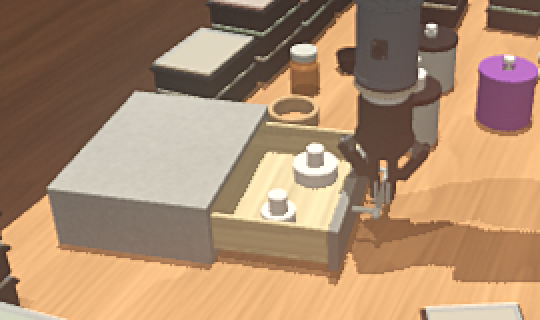

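The drawer is about 148 mm further out and both caps show: the bigger one at (315,165) and the smaller one at (278,210) in the crop. I'll keep pulling gently until it reaches the stop.

>>> arm_command(plan=[[[0, 0, 0, 0, 0, -0.004, 1], [0, 0, 0, 0, 0, -0.004, 1], [0, 0, 0, 0, 0, 0, 1], [0, 0, 0, 0, 0, 0, 1]]])

```text
clock: 8.05
position: [0.4451, 0.1057, 0.0411]
orientation: [25.5, 89.6, 36.4]
wrist_force: [7.0, 5.9, -0.0]
grip_width: 0.109
```

>>> arm_command(plan=[[[0, 0, 0, 0, 0, -0.003, 1], [0, 0, 0, 0, 0, -0.003, 1], [0, 0, 0, 0, 0, 0, 1], [0, 0, 0, 0, 0, 0, 1]]])

```text
clock: 8.45
position: [0.445, 0.1058, 0.0413]
orientation: [18.3, 89.1, 29.1]
wrist_force: [26.5, 6.2, -22.6]
grip_width: 0.107
```

It's at the stop: force rose with no motion. I'll ease off, open a little and lift.

>>> arm_command(plan=[[[0, 0, 0, 0, 0, 0.004, 1], [0, 0, 0, 0, 0, 0.004, 1], [0, 0, 0, 0, 0, 0, 0.38], [0, 0, 0, 0, 0, 0, 0.38], [0, 0, 0, 0, 0, 0, 0.38], [0, 0, 0, -0.01, 0, 0, 0.38], [0, 0, 0, -0.03, 0, 0, 0.38], [0, 0, 0, -0.03, 0, 0, 0.38], [0, 0, 0, -0.04, 0, 0, 0], [0, 0, 0, -0.04, 0, 0, 0], [0, 0, 0, -0.04, 0, 0, -0.5], [0, 0, 0, 0, 0, 0, -0.5], [0, 0, 0, 0, 0, 0, -0.5], [0, 0, 0, 0, 0, 0, -0.5]]])

```text
clock: 9.85
position: [0.4438, 0.1033, 0.2298]
orientation: [-167.5, 89.9, -156.6]
wrist_force: [0.9, -0.7, 0.5]
grip_width: 0.75
```

Run:
```python
from h import *
F={}
for n in ["wrist","scene","side"]:
    f=F[n]=optics.grab_frame(n)
    for q in ["cap","cap_big","knob_mid"]:
        for r in optics.trace(n,q)[:3]:
            v,u=np.nonzero(r["region"])
            print(n,q,round(r["confidence"],2),np.round(r["location"],1),(u.min(),u.max(),v.min(),v.max()), atz(f,r["location"],0.046).round(3))
cv2.imwrite("pics/w6.png",F["wrist"]["img"][:,:,::-1])
cv2.imwrite("pics/sc6.png",F["scene"]["img"][180:330,210:430][:,:,::-1].repeat(3,0).repeat(3,1))
cv2.imwrite("pics/sd6.png",F["side"]["img"][160:290,210:400][:,:,::-1].repeat(4,0).repeat(4,1))
s,R,p=state();print(p,s["grip_width"],s["wrist_force"],s["clock"])
```

```text
wrist cap 0.72 [446.7 120.5] (np.int64(421), np.int64(476), np.int64(100), np.int64(146)) [0.566 0.189 0.046]
wrist cap_big 0.95 [415.1 234.3] (np.int64(383), np.int64(445), np.int64(202), np.int64(261)) [0.571 0.059 0.046]
wrist knob_mid 0.76 [446.6 123. ] (np.int64(421), np.int64(476), np.int64(100), np.int64(147)) [0.567 0.187 0.046]
scene cap 0.85 [384.6 271.5] (np.int64(370), np.int64(392), np.int64(260), np.int64(284)) [0.569 0.197 0.046]
scene cap 0.44 [341.9 240.2] (np.int64(325), np.int64(351), np.int64(232), np.int64(258)) [0.56  0.063 0.046]
scene cap_big 0.58 [339.5 245.7] (np.int64(325), np.int64(352), np.int64(232), np.int64(259)) [0.578 0.069 0.046]
scene cap_big 0.36 [208.6 195.4] (np.int64(196), np.int64(217), np.int64(187), np.int64(209)) [ 0.68  -0.321  0.046]
scene knob_mid 0.55 [382.9 274.5] (np.int64(371), np.int64(391), np.int64(260), np.int64(284)) [0.578 0.198 0.046]
side cap 0.18 [268.  242.5] (np.int64(262), np.int64(278), np.int64(234), np.int64(250)) [0.579 0.184 0.046]
side knob_mid 0.7 [268.9 243.1] (np.int64(262), np.int64(278), np.int64(234), np.int64(250)) [0.576 0.186 0.046]
side knob_mid 0.7 [353.5 163.2] (np.int64(331), np.int64(357), np.int64(152), np.int64(164)) [ 0.5   -0.409  0.046]
[0.44457618 0.10376606 0.23023182] 0.7498909359529714 [-0.16201909  0.72893425  0.18553655] 10.45
```

View pics/w6.png

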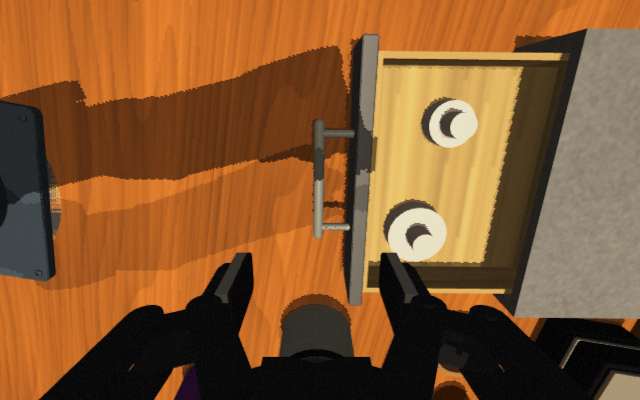

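View pics/sc6.png

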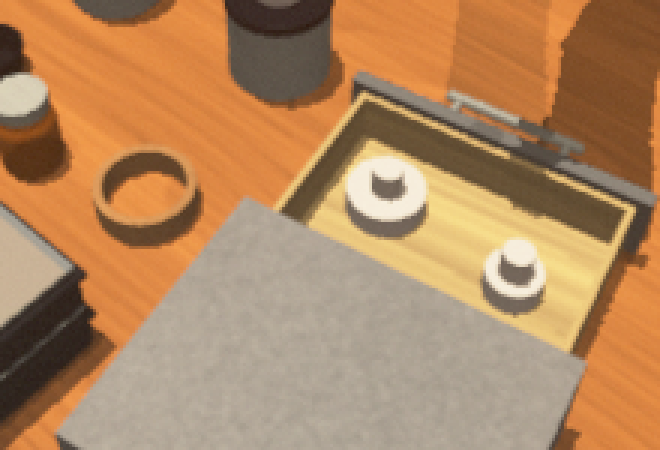

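View pics/sd6.png

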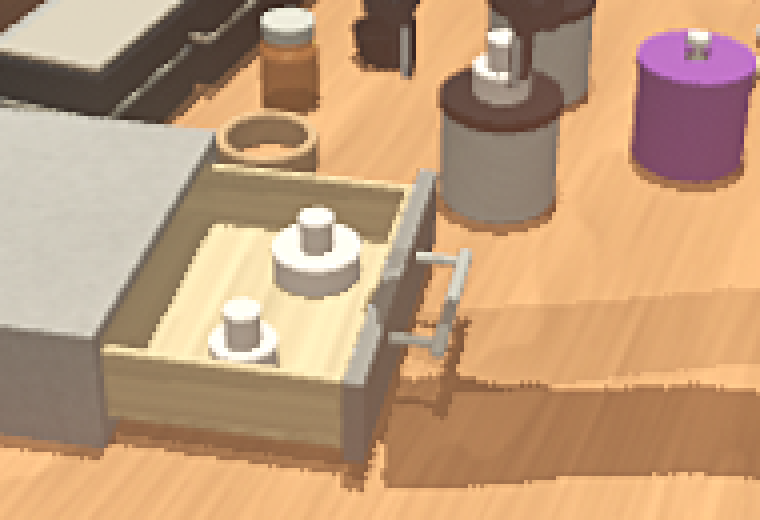

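In the wrist view the small cap is at (450,123) with its knob top at (463,124), and the big cap is at (416,234). Next I'll work out where the knob is.

Run:
```python
from h import *
F={n:optics.grab_frame(n) for n in ["wrist","scene","side"]}
L={"wrist":(463,124),"scene":(382.7,263.7),"side":(270.3,237.5)}
for n in L: print(n,atz(F[n],L[n],.072).round(4))
print(tri([(F[n],L[n]) for n in L]).round(4))
goto([0.567,.190,.17],10.8)
```

```text
wrist [0.5726 0.1889 0.072 ]
scene [0.5709 0.1886 0.072 ]
side [0.567  0.1925 0.072 ]
[0.5706 0.1887 0.0705]
turn [ 0.04 -0.   -0.  ] shift before turn [0.0603 0.0617 0.1365] after turn [0.0603 0.0618 0.1364]
turn [-179.96    0.     -0.  ] shift before turn [0.0603 0.0617 0.1365] after turn [ 0.0603 -0.0618 -0.1364]
```

>>> arm_command(plan=[[[0, 0, 0, 0, 0.012, 0.028, -0.4], [0, 0, 0, 0, 0.012, 0.028, -0.4], [0, 0, 0, 0, 0.012, 0.028, -0.4], [0, 0, 0, 0.02, 0.012, 0.028, -0.4], [0, 0, 0, 0.02, 0.012, 0.028, -0.4], [0, 0, 0, 0.02, 0, 0, -0.4], [0, 0, 0, 0.02, 0, 0, -0.4], [0, 0, 0, 0, 0, 0, -0.4], [0, 0, 0, 0, 0, 0, -0.4], [0, 0, 0, 0, 0, 0, -0.4], [0, 0, 0, 0, 0, 0, -0.4], [0, 0, 0, 0, 0, 0, -0.4]]])

```text
clock: 11.8
position: [0.5712, 0.1891, 0.1513]
orientation: [6.4, 89.9, 17.2]
wrist_force: [-0.3, -0.6, 0.6]
grip_width: 0.704
```

Run:
```python
from h import *
f=optics.grab_frame("wrist"); cv2.imwrite("pics/w7.png",f["img"][:,:,::-1])
for q in ["cap","cap_big"]:
    for r in optics.trace("wrist",q)[:2]:
        v,u=np.nonzero(r["region"]); print(q,r["confidence"],np.round(r["location"]),(u.min(),u.max(),v.min(),v.max()))
s,R,p=state();print(p,s["grip_width"],s["clock"],proj(f,[*p[:2],.072]),proj(f,[*p[:2],.046]),proj(f,p))
```

```text
cap 0.98 [312. 202.] (np.int64(287), np.int64(343), np.int64(170), np.int64(228))
cap_big 0.78 [293. 320.] (np.int64(256), np.int64(326), np.int64(280), np.int64(356))
[0.57095157 0.18902224 0.15073042] 0.7016058275200548 11.95 [314.05278243 210.12770085] [314.17894049 199.90121569] [313.43434544 260.25875644]
```

View pics/w7.png

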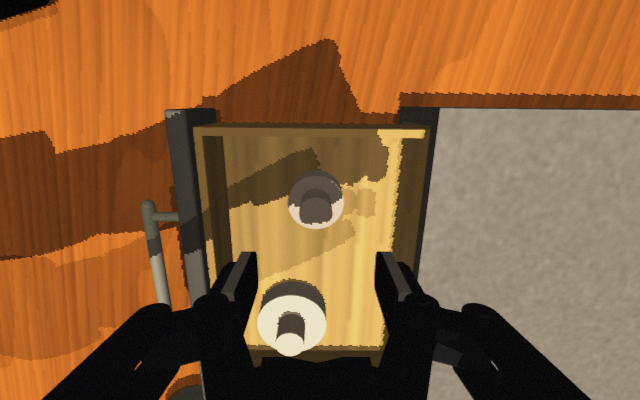

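The knob top, seen at (315,211), is within about 1 mm of the point projected below the TCP, and the walls and the big cap are clear. I'll go down and grip.

>>> arm_command(plan=[[[0, 0, 0, 0.015, 0, 0.001, -0.4], [0, 0, 0, 0.02, 0, 0, -0.4], [0, 0, 0, 0.02, 0, 0, -0.4], [0, 0, 0, 0.02, 0, 0, -0.4], [0, 0, 0, 0.02, 0, 0, -0.4], [0, 0, 0, 0.008, 0, 0, -0.4], [0, 0, 0, 0, 0, 0, -0.4], [0, 0, 0, 0, 0, 0, -0.4], [0, 0, 0, 0, 0, 0, 1], [0, 0, 0, 0, 0, 0, 1], [0, 0, 0, 0, 0, 0, 1], [0, 0, 0, 0, 0, 0, 1], [0, 0, 0, 0, 0, 0, 1], [0, 0, 0, 0, 0, 0, 1]]], squeeze=80)

```text
clock: 13.35
position: [0.5725, 0.1894, 0.0485]
orientation: [4.6, 89.9, 15.5]
wrist_force: [0.3, 0.3, 6.4]
grip_width: 0.275
```

Run:
```python
from h import *
f=optics.grab_frame("wrist"); cv2.imwrite("pics/w8.png",f["img"][:,:,::-1])
s,R,p=state();print(p,s["grip_width"],s["wrist_force"])
```

```text
[0.57247872 0.1893777  0.04843615] 0.2779554245663326 [-0.00918317 -0.30616303  6.99329282]
```

View pics/w8.png

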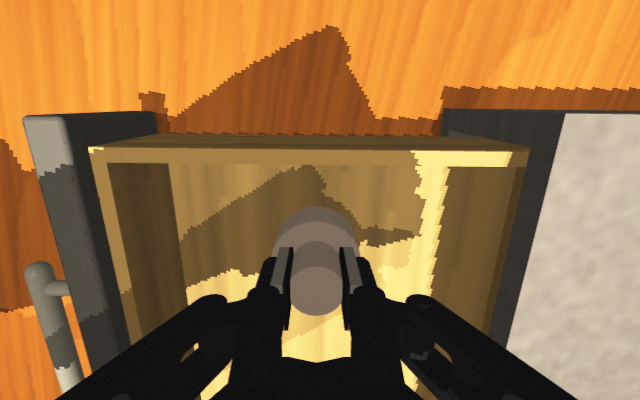

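The knob is gripped with the fingertips on the ledge (about 6 N up). Lifting.

>>> arm_command(plan=[[[0, 0, 0, -0.01, 0, 0, 1], [0, 0, 0, -0.02, 0, 0, 1], [0, 0, 0, -0.02, 0, 0, 1], [0, 0, 0, -0.02, 0, 0, 1], [0, 0, 0, -0.02, 0, 0, 1], [0, 0, 0, -0.025, 0, 0, 1], [0, 0, 0, -0.025, 0, 0, 1], [0, 0, 0, -0.025, 0, 0, 1], [0, 0, 0, -0.025, 0, 0, 1], [0, 0, 0, -0.01, 0, 0, 1], [0, 0, 0, 0, 0, 0, 1], [0, 0, 0, 0, 0, 0, 1], [0, 0, 0, 0, 0, 0, 1]]])

```text
clock: 14.7
position: [0.5712, 0.1888, 0.2459]
orientation: [-169.6, 89.9, -158.7]
wrist_force: [-1.0, -0.3, -0.5]
grip_width: 0.279
```

Run:
```python
from h import *
goto([0.514,-.335,.245],10.8-52)
s,R,p=state();print(p,s["grip_width"],s["wrist_force"],s["q"].round(0))
for n in ["wrist","side"]:
    f=optics.grab_frame(n); cv2.imwrite(f"pics/{n}9.png",f["img"][:,:,::-1])
```

```text
turn [52.04 -0.11  0.08] shift before turn [ 0.0015 -0.5037 -0.1547] after turn [ 0.0009 -0.4318  0.302 ]
turn [-1.2796e+02 -1.0000e-01 -1.3000e-01] shift before turn [ 0.0015 -0.5037 -0.1547] after turn [ 0.0009  0.4318 -0.302 ]
[0.57115697 0.18882173 0.24592135] 0.2786893282400718 [-1.04281013 -0.30120319 -0.51001292] [ -6.  27. -26.  92.  13.  64. -24.]
```

View pics/wrist9.png

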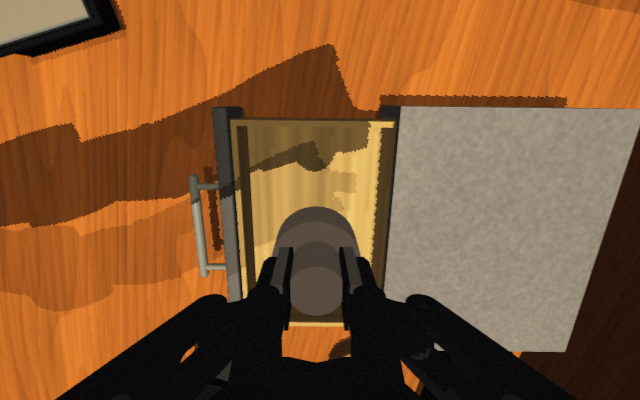

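View pics/side9.png

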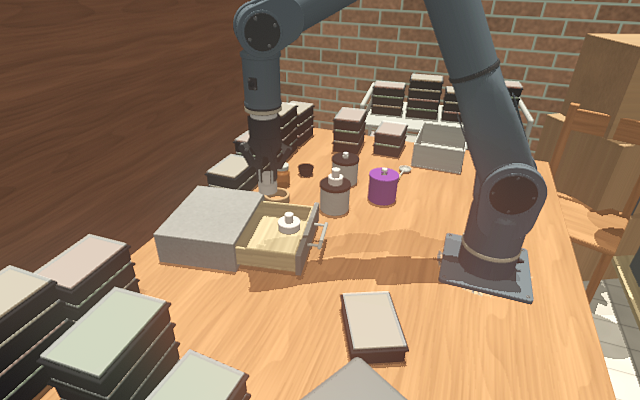

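The cap is held upright, the drawer is open and the big cap is still in it. I'll swing to the canister and overshoot a little, so the wrist camera can see the stud past the held cap.

>>> arm_command(plan=[[[1.5, 0, 0, 0, -0.015, 0.002, 1], [2.89, 0, 0, 0, -0.03, 0.0047, 1], [2.89, 0, 0, 0, -0.03, 0.0047, 1], [2.89, 0, 0, 0, -0.03, 0.0047, 1], [2.89, 0, 0, 0, -0.03, 0.0047, 1], [2.89, 0, 0, 0, -0.03, 0.0047, 1], [2.89, 0, 0, 0, -0.03, 0.0047, 1], [2.89, 0, 0, 0, -0.03, 0.0047, 1], [2.89, 0, 0, 0, -0.03, 0.0047, 1], [2.89, 0, 0, 0, -0.03, 0.0047, 1], [2.89, 0, 0, 0, -0.03, 0.0047, 1], [2.89, 0, 0, 0, -0.03, 0.0047, 1], [2.89, 0, 0, 0, -0.03, 0.0047, 1], [2.89, 0, 0, 0, -0.03, 0.0047, 1], [2.89, 0, 0, 0, -0.03, 0.0047, 1], [2.89, 0, 0, 0, -0.03, 0.0047, 1], [2.89, 0, 0, 0, -0.03, 0.0047, 1], [2.89, 0, 0, 0, -0.03, 0.0047, 1], [2.89, 0, 0, 0, -0.03, 0.0047, 1], [2.89, 0, 0, 0, -0.03, 0.0047, 1]]])

```text
clock: 16.8
position: [0.5, -0.3775, 0.2469]
orientation: [-124.3, 90.0, -170.1]
wrist_force: [0.6, -0.4, -0.2]
grip_width: 0.277
```

>>> arm_command(plan=[[[0, 0, 0, 0, -0.03, 0, 1], [0, 0, 0, 0, -0.01, 0, 1], [0, 0, 0, 0, 0, 0, 1], [0, 0, 0, 0, 0, 0, 1], [0, 0, 0, 0, 0, 0, 1], [0, 0, 0, 0, 0, 0, 1], [0, 0, 0, 0, 0, 0, 1], [0, 0, 0, 0, 0, 0, 1]]])

```text
clock: 17.6
position: [0.4734, -0.4028, 0.2473]
orientation: [124.5, 90.0, 79.0]
wrist_force: [0.1, -0.2, -0.4]
grip_width: 0.278
```

Run:
```python
from h import *
s,R,p=state();print(p,R.round(3).tolist(),s["grip_width"],s["wrist_force"],s["q"].round(0),s["clock"])
for n in ["wrist","scene","side"]:
    f=optics.grab_frame(n); cv2.imwrite(f"pics/{n}10.png",f["img"][:,:,::-1])
    print(n,proj(f,[.514,-.335,.12]))
```

```text
[ 0.47336506 -0.40280457  0.2472661 ] [[0.0, 0.714, 0.701], [0.0, 0.701, -0.714], [-1.0, 0.0, -0.0]] 0.2776846249356936 [ 0.12129238 -0.24636825 -0.44121614] [ 41.  28.  -7.  89.   4.  63. -13.] 17.6
wrist [290.81790721 106.94142558]
scene [246.31015586 145.99947911]
side [345.69257559 152.42869106]
```

View pics/wrist10.png

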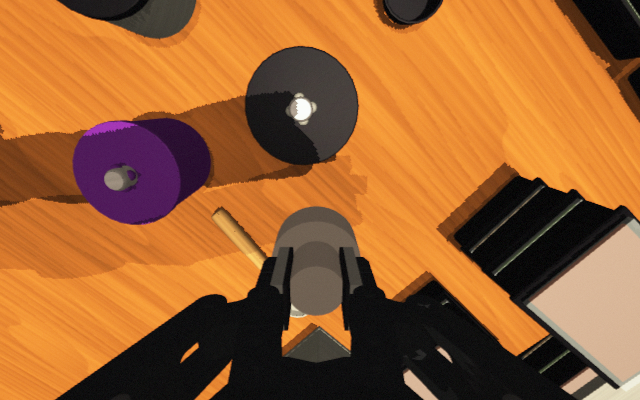

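View pics/scene10.png

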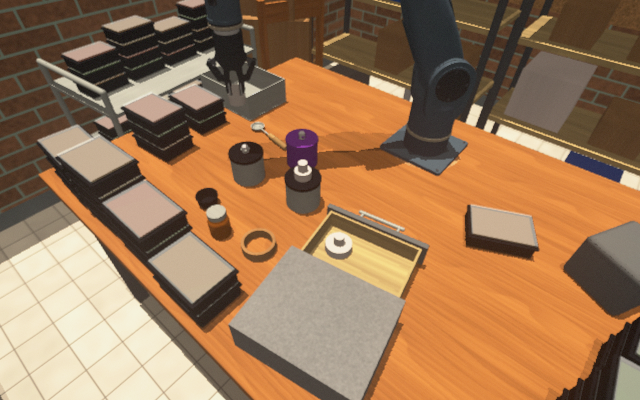

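The wrist view shows the bare stud at (302,109) with its four bumps, on the black lid centred near (302,105). The purple look-alike is at (140,172). I'll fit the lid circle to get the centre.

Run:
```python
from h import *
from scipy.optimize import least_squares
f=optics.grab_frame("wrist"); img=f["img"].astype(int)
i=img[90:130,285:320].astype(np.uint8); cv2.imwrite("pics/stud.png",cv2.resize(i[:,:,::-1],None,fx=12,fy=12,interpolation=cv2.INTER_NEAREST))
for q in ["lid","canister"]:
  for r in optics.trace("wrist",q)[:2]:
    print(q,r["confidence"],r["location"])
    c,_=cv2.findContours(r["region"].astype(np.uint8),0,1); c=max(c,key=len)
    P=np.array([atz(f,p[0],.1)[:2] for p in c])
    o=least_squares(lambda x:np.hypot(*(P-x[:2]).T)-x[2],[*P.mean(0),.052],loss="soft_l1",f_scale=.002)
    print(o.x.round(4),len(P))
# brightness edge fit: orange-ness
sat=img.max(2)-img.min(2); m=(sat<40).astype(np.uint8)
C=np.array([.514,-.335])
pts=[]
for a in np.arange(0,360,5):
    best=None
    rs=np.arange(.044,.06,.0004)
    val=[]
    for r in rs:
        u,v=proj(f,[C[0]+r*np.cos(np.radians(a)),C[1]+r*np.sin(np.radians(a)),.1]); val.append(sat[int(round(v)),int(round(u))])
    g=np.diff(cv2.GaussianBlur(np.array(val,float).reshape(-1,1),(1,5),0).ravel()); k=g.argmax()
    if g[k]>5: pts.append((C[0]+rs[k]*np.cos(np.radians(a)),C[1]+rs[k]*np.sin(np.radians(a))))
P=np.array(pts); o=least_squares(lambda x:np.hypot(*(P-x[:2]).T)-x[2],[*C,.052],loss="soft_l1",f_scale=.001); print("edge",o.x.round(4),len(P))
print("stud top",atz(f,(302,109),.12), )
```

```text
lid 0.97 [133.8, 168.6]
[ 0.3561 -0.2648  0.0523] 305
canister 0.95 [300.4, 104.7]
[ 0.5181 -0.3417  0.0513] 329
canister 0.84 [138.8, 165.8]
[ 0.3655 -0.2695  0.0595] 348
edge [ 0.5181 -0.3417  0.0513] 69
stud top [ 0.51916643 -0.34323064  0.12      ]
```

View pics/stud.png

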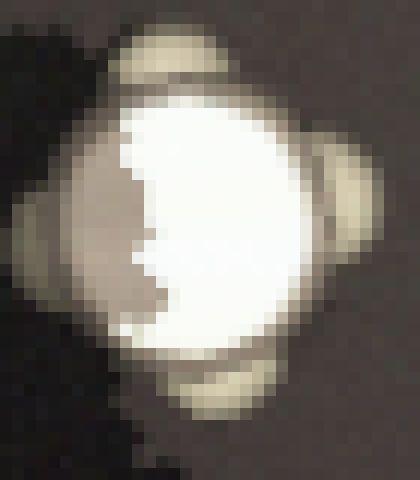

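I'll lower beside the canister, so the stud and the held cap are at similar depths and the measurement depends less on calibration.

>>> arm_command(plan=[[[0, 0, 0, 0.01, 0, 0, 1], [0, 0, 0, 0.02, 0, 0, 1], [0, 0, 0, 0.02, 0, 0, 1], [0, 0, 0, 0.02, 0, 0, 1], [0, 0, 0, 0.01, 0, 0, 1], [0, 0, 0, 0, 0, 0, 1], [0, 0, 0, 0, 0, 0, 1], [0, 0, 0, 0, 0, 0, 1], [0, 0, 0, 0, 0, 0, 1]]])

```text
clock: 18.8
position: [0.4734, -0.4035, 0.1682]
orientation: [8.7, 89.9, -36.9]
wrist_force: [-0.3, -0.3, -0.3]
grip_width: 0.281
```

Run:
```python
from h import *
from scipy.optimize import least_squares
s,R,p=state();print(p,s["clock"])
f=optics.grab_frame("wrist"); img=f["img"]
cv2.imwrite("pics/w11.png",img[:,:,::-1])
c=img[60:310,230:390]; cv2.imwrite("pics/w11c.png",cv2.resize(c[:,:,::-1],None,fx=2.4*1,fy=2.4,interpolation=cv2.INTER_CUBIC))
print("TCP axis: knob top",proj(f,[*p[:2],p[2]+.0235]),"ledge",proj(f,[*p[:2],p[2]-.0025]),"stud pred",proj(f,[.5181,-.3417,.12]))
sat=(img.max(2).astype(int)-img.min(2))
C=np.array([.518,-.3417]);pts=[]
for a in np.arange(0,360,5):
    rs=np.arange(.044,.06,.0004); val=[]
    for r in rs:
        u,v=proj(f,[C[0]+r*np.cos(np.radians(a)),C[1]+r*np.sin(np.radians(a)),.1]); val.append(sat[int(round(v)),int(round(u))] if 0<=v<399 else 0)
    g=np.diff(cv2.GaussianBlur(np.array(val,float).reshape(-1,1),(1,5),0).ravel()); k=g.argmax()
    if g[k]>8 : pts.append((C[0]+rs[k]*np.cos(np.radians(a)),C[1]+rs[k]*np.sin(np.radians(a))))
P=np.array(pts); o=least_squares(lambda x:np.hypot(*(P-x[:2]).T)-x[2],[*C,.052],loss="soft_l1",f_scale=.001); print("edge",o.x.round(4),len(P))
```

```text
[ 0.47339308 -0.4035462   0.16822427] 18.8
TCP axis: knob top [313.2934063 288.5149512] ledge [313.57509939 260.31672433] stud pred [292.3012743  111.02543571]
edge [ 0.5183 -0.3421  0.0512] 72
```

View pics/w11c.png

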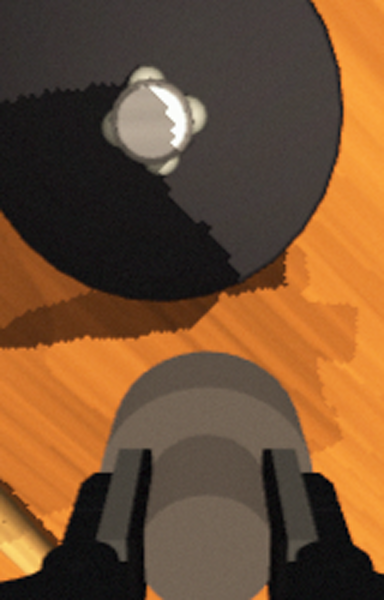

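Relative to the held knob, the stud comes out at about (0.518, -0.3405). I'll move above it and then check in the scene and side views.

>>> arm_command(plan=[[[0, 0, 0, 0, 0.01, -0.0017, 1], [0, 0, 0, 0, 0.02, -0.004, 1], [0, 0, 0, 0, 0.02, -0.004, 1], [0, 0, 0, 0, 0.016, -0.003, 1], [0, 0, 0, 0, 0.01, -0.001, 1], [0, 0, 0, 0.01, 0, 0, 1], [0, 0, 0, 0, 0, 0, 1], [0, 0, 0, 0, 0, 0, 1], [0, 0, 0, 0, 0, 0, 1], [0, 0, 0, 0, 0, 0, 1]]])

```text
clock: 19.85
position: [0.5173, -0.3409, 0.1574]
orientation: [-41.7, 90.0, -87.4]
wrist_force: [0.4, 1.0, -0.4]
grip_width: 0.276
```

Run:
```python
from h import *
s,R,p=state();print(p,s["clock"],s["wrist_force"])
ims=[]
for n,(u,v) in (("scene",(246,150)),("side",(345,155))):
    f=optics.grab_frame(n); c=f["img"][v-40:v+40,u-40:u+40]
    ims.append(cv2.resize(c[:,:,::-1],None,fx=5,fy=5,interpolation=cv2.INTER_CUBIC))
cv2.imwrite("pics/c12.png",np.hstack(ims))
f=optics.grab_frame("wrist");cv2.imwrite("pics/w12.png",f["img"][:,:,::-1])
```

```text
[ 0.51732417 -0.34093261  0.15740211] 19.85 [ 0.36846856  0.96079446 -0.44310002]
```

View pics/c12.png

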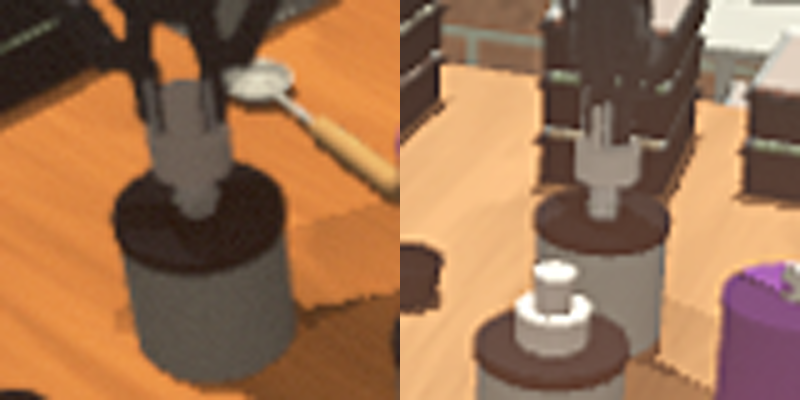

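View pics/w12.png

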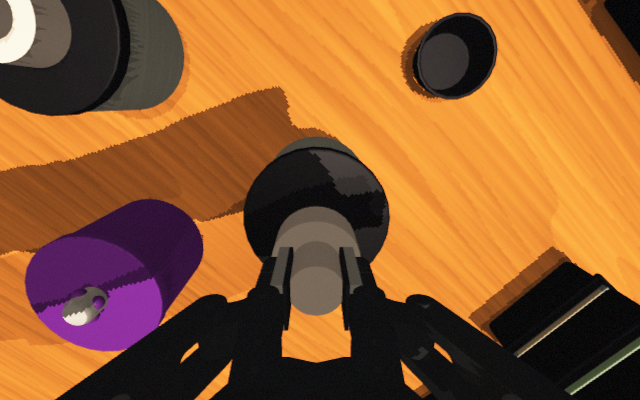

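Run:
```python
from h import *
s,R,p=state();print(p)
out=[]
for n,(u,v) in (("scene",(245,150)),("side",(345,152))):
    f=optics.grab_frame(n)
    c=f["img"][v-22:v+22,u-20:u+20]
    out.append(cv2.resize(c[:,:,::-1],None,fx=10,fy=10,interpolation=cv2.INTER_NEAREST))
    X=[.518,-.3405]
    for nm,z in (("lid",.1),("stud.11",.11),("studtop",.12),("rim",p[2]-.0265),("ledge",p[2]-.0025),("knobtop",p[2]+.0235)):
        uv=proj(f,[*X,z]); print(n,nm,uv.round(2),"crop10",((uv-[u-20,v-22]+.5)*10).round(0))
cv2.imwrite("pics/c13.png",np.hstack(out))
```

```text
[ 0.51756213 -0.34056423  0.15746201]
scene lid [244.87 151.3 ] crop10 [204. 238.]
scene stud.11 [244.46 148.6 ] crop10 [200. 211.]
scene studtop [244.04 145.86] crop10 [195. 184.]
scene rim [243.57 142.82] crop10 [191. 153.]
scene ledge [242.52 136.01] crop10 [180.  85.]
scene knobtop [241.35 128.38] crop10 [169.   9.]
side lid [344.82 156.63] crop10 [203. 271.]
side stud.11 [344.96 154.18] crop10 [205. 247.]
side studtop [345.09 151.71] crop10 [206. 222.]
side rim [345.25 148.98] crop10 [207. 195.]
side ledge [345.59 142.94] crop10 [211. 134.]
side knobtop [345.96 136.28] crop10 [215.  68.]
```

View pics/c13.png

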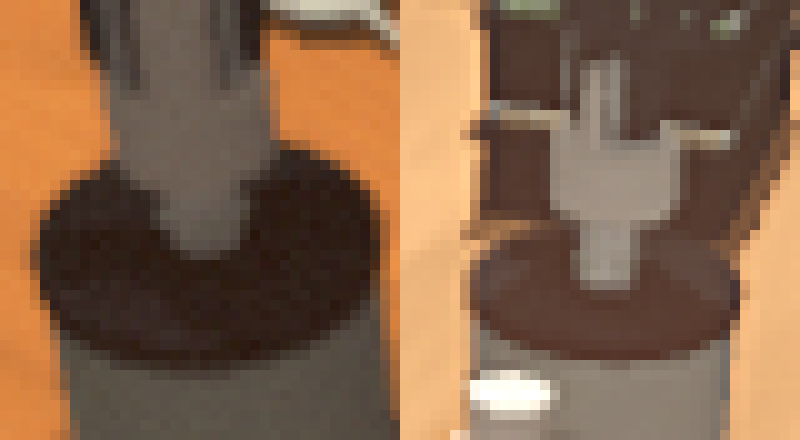

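Both fixed views and the wrist view agree that the cap needs about 1.3 mm more along tool +z. I'll correct that and go down to just above the bumps.

>>> arm_command(plan=[[[0, 0, 0, 0, 0.0006, 0.0013, 1], [0, 0, 0, 0, 0, 0, 1], [0, 0, 0, 0.003, 0, 0, 1], [0, 0, 0, 0.004, 0, 0, 1], [0, 0, 0, 0.004, 0, 0, 1], [0, 0, 0, 0.004, 0, 0, 1], [0, 0, 0, 0, 0, 0, 1], [0, 0, 0, 0, 0, 0, 1], [0, 0, 0, 0, 0, 0, 1]]])

```text
clock: 21.0
position: [0.5191, -0.3408, 0.1424]
orientation: [18.3, 90.0, -27.3]
wrist_force: [-0.7, -0.2, -0.5]
grip_width: 0.276
```

Run:
```python
from h import *
s,R,p=state();print(p,s["wrist_force"],s["torque"])
out=[]
for n,(u,v) in (("scene",(245,150)),("side",(345,152))):
    f=optics.grab_frame(n)
    c=f["img"][v-22:v+22,u-20:u+20]
    out.append(cv2.resize(c[:,:,::-1],None,fx=10,fy=10,interpolation=cv2.INTER_NEAREST))
cv2.imwrite("pics/c14.png",np.hstack(out))
```

```text
[ 0.51909402 -0.34082223  0.14242964] [-0.6522309  -0.16587312 -0.47597195] [-0.00119778  0.00826371 -0.05700036]
```

View pics/c14.png

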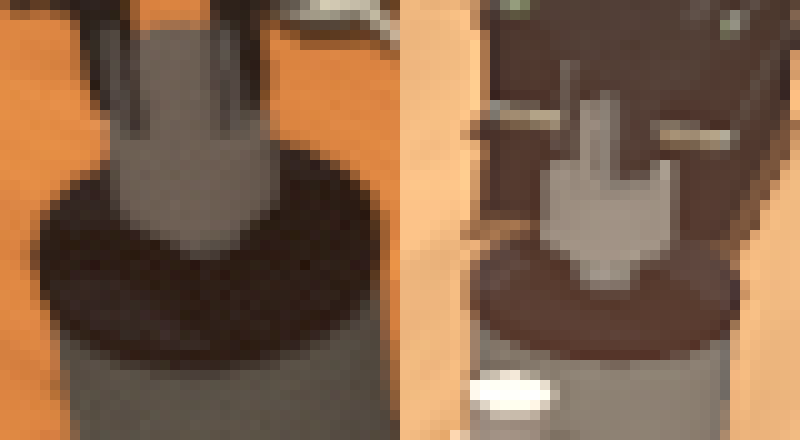

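There's no contact force and the rim is already below the stud's top, so the cap is over the stud. Pressing slowly now.

>>> arm_command(plan=[[[0, 0, 0, 0.002, 0, 0, 1], [0, 0, 0, 0.002, 0, 0, 1], [0, 0, 0, 0.002, 0, 0, 1], [0, 0, 0, 0, 0, 0, 1], [0, 0, 0, 0, 0, 0, 1]]])

```text
clock: 21.6
position: [0.519, -0.3404, 0.1367]
orientation: [132.0, 90.0, 86.5]
wrist_force: [-1.3, 1.7, 6.0]
grip_width: 0.274
```

>>> arm_command(plan=[[[0, 0, 0, 0.001, 0, 0, 1], [0, 0, 0, 0.001, 0, 0, 1], [0, 0, 0, 0.001, 0, 0, 1], [0, 0, 0, 0.001, 0, 0, 1], [0, 0, 0, 0, 0, 0, 1]]])

```text
clock: 22.1
position: [0.5188, -0.3404, 0.1318]
orientation: [-176.3, 89.9, 138.2]
wrist_force: [0.0, 0.5, -2.9]
grip_width: 0.277
```

>>> arm_command(plan=[[[0, 0, 0, 0.001, 0, 0, 1], [0, 0, 0, 0.001, 0, 0, 1], [0, 0, 0, 0.001, 0, 0, 1], [0, 0, 0, 0.001, 0, 0, 1], [0, 0, 0, 0.001, 0, 0, 1], [0, 0, 0, 0.001, 0, 0, 1], [0, 0, 0, 0, 0, 0, 1], [0, 0, 0, 0, 0, 0, 1]]])

```text
clock: 22.9
position: [0.5193, -0.3412, 0.1266]
orientation: [6.4, 89.9, -39.2]
wrist_force: [0.7, -0.0, 0.1]
grip_width: 0.276
```

The cap is at the home height. Now for the firm downward press.

>>> arm_command(plan=[[[0, 0, 0, 0.001, 0, 0, 1], [0, 0, 0, 0.001, 0, 0, 1], [0, 0, 0, 0, 0, 0, 1], [0, 0, 0, 0, 0, 0, 1]]])

```text
clock: 23.3
position: [0.5193, -0.3412, 0.1264]
orientation: [7.2, 89.9, -38.3]
wrist_force: [-5.2, 3.4, 17.0]
grip_width: 0.276
```

>>> arm_command(plan=[[[0, 0, 0, -0.0006, 0, 0, 1], [0, 0, 0, 0, 0, 0, 1], [0, 0, 0, 0, 0, 0, 1], [0, 0, 0, 0, 0, 0, 1], [0, 0, 0, 0, 0, 0, 1], [0, 0, 0, 0, 0, 0, 1], [0, 0, 0, 0, 0, 0, 1], [0, 0, 0, 0, 0, 0, 1], [0, 0, 0, 0, 0, 0, 1], [0, 0, 0, 0, 0, 0, 1]]])

```text
clock: 24.3
position: [0.5193, -0.3412, 0.1264]
orientation: [7.9, 89.9, -37.7]
wrist_force: [-3.8, 0.9, 12.1]
grip_width: 0.276
```

Run:
```python
from h import *
out=[]
for n,(u,v) in (("scene",(245,150)),("side",(345,152))):
    f=optics.grab_frame(n)
    if n=="scene": cv2.imwrite("pics/sc15.png",f["img"][:,:,::-1])
    c=f["img"][v-22:v+22,u-20:u+20]
    out.append(cv2.resize(c[:,:,::-1],None,fx=10,fy=10,interpolation=cv2.INTER_NEAREST))
cv2.imwrite("pics/c15.png",np.hstack(out))
s,R,p=state();print(p,s["wrist_force"],s["grip_width"],s["joint_velocities"].round(2),np.degrees(np.arccos(-R[2,0])))
```

```text
[ 0.51931748 -0.34116756  0.12643659] [-4.05293996  1.6681324  12.20370803] 0.275844140775846 [ 0.08 -0.05 -0.01 -0.09 -0.02 -0.01 -0.02] 0.10352847304639155
```

View pics/c15.png

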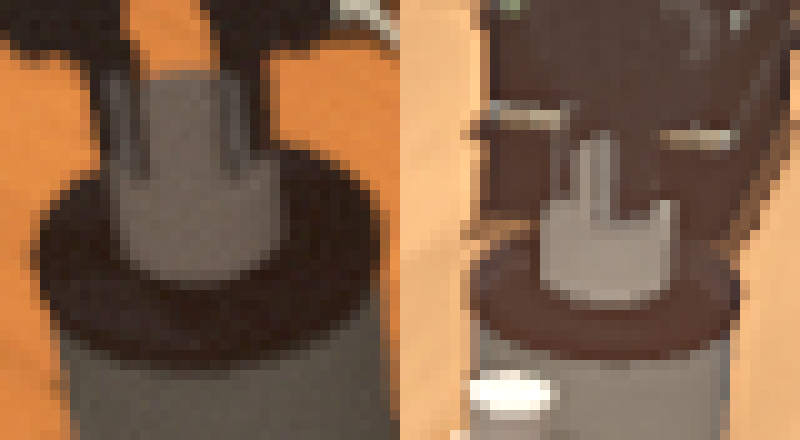

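View pics/sc15.png

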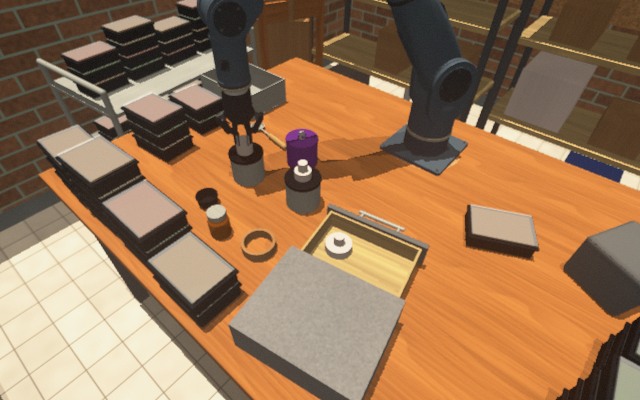

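The cap sits flat on the lid and is still being pressed with a steady 12 N. The drawer is open with the big cap in it, and the bystanders haven't moved. Handing in.

```bash
python3 -c "
from rig import sign_off
print(sign_off())"
```

```text
the job is handed in; nothing more can be done
None
```

I pulled the drawer out to its stop, took the small cap out by its knob, and pressed it onto the bare stud until it snapped home. The job was handed in at about 24 s of the 72 s, with the knob still gripped and pressed. `sign_off()` gave no verdict.

- **Drawer:** I pulled until the force rose to about 26 N with no further motion, so it is at its stop. It was still open in the last picture.
- **Cap:** the push force built to at least 6 N, then dropped and briefly pulled downward, as a click would. The TCP stopped at 0.1264 m, against about 0.1265 m expected for a cap that is fully home, with the tool within 0.1° of vertical. Both fixed cameras show the skirt flat on the lid and centred.
- **Press:** it peaked at 17 N, so I eased off to a steady 12 N downward. About 4 N of sideways force remained.
- **Other things:** the larger cap is still in the drawer. The bystanders and the purple look-alike looked unmoved by eye in the last scene picture; I did not measure them.
- **Disagreements:** the cameras differed by 1–3 mm on where the stud is, and the networks also labelled the purple look-alike as the canister. I lined the cap up by comparing it directly with the stud in all three views.

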